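Lift a sample canister off its hook and out of a dewar

ROBOT

A 6-joint arm with a two-finger parallel gripper is mounted at the origin on a cart in front of the work surface, level with it; the furniture and walls round the work are solid. World frame = base frame: x ahead of the robot, y to its left, z up, the work surface at z = 0. Lengths are in m, angles in rad, forces in N, time in s.
With the tool pointing down it reaches from about 0.275 to 0.875 m from the base axis. Payload 12.5 kg.
Tool frame: the origin (TCP) lies on the centre line of the jaws, within the pads' length; the fingertips stand 17 mm ahead of it and the grasp point (between the pads) lies 2 mm behind it; z points along the fingers, y is the line along which they close (so a half turn about z gives the same grasp; the last joint's range is limited). The gripper opens to 85 mm and grips with 20 to 120 N. Pads are 22 mm wide; open, the fingers measure 114 mm over their backs; the gripper's body (76 mm by 85 mm) begins 54 mm behind the grasp point. The pads swing forward as they close: fully open they stand 13 mm farther back than shut.
Start: joints at [-1.409, 0.351, 1.652, -0, 1.139, -0.085], TCP at [0.134, -0.533, 0.248] pointing down, gripper open.
Joint ranges: [-2.75, 2.75], [-0.79, 2.1], [0.01, 2.65], [-1.57, 4.71], [0.07, 3.14], [-2.87, 2.87]. Speed limits (rad/s): [2.22, 2.22, 2.79, 3.14, 3.14, 3.14].

INTERFACE

Orientations are given as a unit quaternion [x, y, z, w].
In Python, from rig import robot, viewer, order, models gives the robot as it stands.
- The arm moves only by the tool send_rows, never from a script. Its argument "moves" is a list of rows, each a list of 7 numbers: the shift along the tool's x, y, z in m, then the turn, a rotation vector about the tool's x, y, z in degrees, then the finger opening in m, from 0 to 0.0854. A call has 1 to 12 rows; each row is the pose to reach, as a shift and turn from the pose commanded when the call began, along the tool's axes at that moment; what a row does not reach only later rows make up. A row lasts 1/12 s, in which the tool goes at most 41.7 mm and 7.16 degrees, less where a joint would pass 70% of its speed; a pose out of reach is approached as far as the arm can. A call with a gripper value outside its range is refused whole. The fingers move at their own pace and stop on an object; the grip force is fixed at half the most. Time passes only in rows, so rows that repeat a pose let the fingers close. It gives the time, the measured TCP pose, the force, the opening and the grip force at its end, in the units of the state.
- robot.get_state(): the state, without advancing time (a new reading comes with each control period).
- viewer.read_camera(name): name is "scene" or "top" or "wrist"; returns (picture, depth): 384x512x3 uint8, red, green, blue; 384x512 float32, m along the optical axis (not along the pixel's ray), 0 where there is no reading.
- viewer.camera_model(name): a dict with "mtx" (3x3 intrinsics, pixels), "origin" and "rotation" of the camera in the world; the wrist camera has in their place "tool_from_camera" (4x4, takes a point from camera to tool coordinates, whose origin is the TCP and whose axes are the flange's). Camera axes: x right, y down, z forward; pixel columns grow to the right and rows downward; lengths in m; the calibration is good to about 2 mm. A picture is of the moment at which its call begins: read the wrist's pose just before it. camera_model takes no time and is no camera call.
- order.sign_off(): hands the job in; it is judged then, once.
Trained networks look in the newest picture that a camera, given by its name, has taken for a name from the list of things; names that differ only in an ending like _2 or _b are one class to them, and where a whole thing is asked for, a point or a joint stands for the part that bears it (a point fixed in the world has none). Each returns a list of dicts, best first, with "p" (0 to 1); they miss things now and then, are a little off and sometimes report something else, mostly with a low value. They report only what shows in the picture. A call takes as long as a camera call.
- models.spot_in(thing, camera): "xy" ([column, row] in pixels, amid what is visible of it).
- models.regions_of(thing, camera): "pixels" (384x512 bool, what is visible of it) and "xy" ([column, row] in pixels, amid what is visible of it).
- models.spot_point(thing, camera): "xy" ([column, row] in pixels: a listed point, or the origin of a listed thing).
The state is a dict: "t": time; "joints": joint angles; "joint_velocities": joint speeds; "effort": joint torques, N m; "ee_pos": TCP position; "tcp_rot": TCP orientation; "ft_force": force on the tool from outside, world axes, zero at the start; "moment": the same for the moment, N m; "width": finger opening in m; "gripper_force": force on a finger pad.
Only numpy, scipy, OpenCV 4.12 (cv2) and the standard library are available. Lean on these libraries where they do the work, as an engineer would, in place of code of your own. Each camera call takes 0.05 s, during which the arm holds its last target. There are 200 camera calls.

TASK

The sample canister hangs in the dewar by the hook of its red handle, in a notch of the neck ring. Unhook it, bring the can, which sits out of sight and off to one side of its handle, to the middle of the neck by feel, and draw it up and out upright without forcing it against the neck. Then stand it upright on the green pad of the foam tray and let go, leaving the things lying around where they are.

Things in the scene. Friction and masses are not known exactly. Their poses are not given: they have to be found in the camera images.
- handle (a point): Grip point of the canister's upright red handle, 18 mm below its top. The handle is 24 mm wide (own x), 12 mm thick (own y: close the fingers across these 12 mm), 48 mm tall; z up. Under it a steel hook points to own -x, outward from the neck's middle. Its lip reaches 16 mm below the top of the notched ring: the handle must rise at least that much before it can move sideways.
- canister: Whole canister, 0.25 to 0.42 kg, z up; origin 156 mm below handle, level with the can's underside. From own x = +12 mm a 6 mm stem leads down to a flat-rimmed can 59 mm across, 56 mm tall, with a bar across its mouth (top 60 mm above origin). The can's axis is 15 mm from the stem, towards own -x or turned from there about the stem by 1.15 rad at most (stiff swivel, angle unknown).
- neck (a point): Centre of the dewar's neck, level with the top of its white notched ring (166 mm above the bench, 88 mm across); z up; own -x points to the notch where the canister hangs: handle 40 mm from here. The neck is a bore, 64 mm wide, 6 to 41 mm below this point, with a sharp lower edge under which the can's rim catches, on the side to which it stands out; the can's rim hangs 70 mm below this point.
- dewar: Aluminium vessel with a blue band, 188 mm across, two black carrying handles on its shoulder; fixed. Inside, below the neck, it is 158 mm wide and its floor is 22 mm above the bench. Origin under its centre on the bench. The can hangs in it out of sight, 18 mm above the floor, beyond the edge of the neck.
- pad (a point): Centre of the top of the green pad in the white foam tray, 22 mm above the bench; z up. The pad is 180 mm along own x and 260 mm along own y; the white rim round it is 220 by 310 mm and stands 15 mm above the pad.
- foam_tray: The white foam tray with the green pad; fixed; origin under its centre on the bench.
- neck_plug: White stopper of the dewar, blue-edged cap 75 mm across, standing cap down on the bench, 54 mm tall; origin under its centre. To be left alone.
- petri_1: Petri dish, 92 mm across, 16 mm tall; origin under its centre. To be left alone.
- marker_red: Red marker lying on the bench, 16 x 135 x 16 mm, long along own y; origin under its centre. To be left alone.
- forceps: Steel forceps lying on the bench, 120 mm long (own y), 9 mm high; origin under its centre. To be left alone.

How it is judged:
By the outcome, as a careful person would: the job done as asked, in the order asked, and still so for the second after the job is handed in, with the robot touching nothing.
It also fails if it takes over 72 s, if anything falls off the work surface, if the arm or the gripper's body presses on something with over 40 N, if the wrist force passes 120 N, or if a joint passes its speed limit or range.

## Working session

There is one attempt and no reset: what is moved stays moved. The work goes in short steps, Python scripts to look and compute and a tool call to move; the robot and the scene stay as the last step left them, time stands still between calls to the robot, and variables do not carry over. Pictures are saved under pics/ and viewed, at most 10 in all, crops included, and the job is handed in when it is done.

Besides the shell and the picture viewer there is one more tool, called after "Request:" as name(argument=value, ...) on one line, values as JSON. send_rows: Moves the arm, as the interface text tells. Its arguments: {"type":"object","properties":{"moves":{"type":"array","items":{"type":"array","items":{"type":"number"}}}},"required":["moves"]}

```bash
mkdir -p pics; cat > h.py <<'E'
import numpy as np, cv2
from rig import robot, viewer, order, models
from scipy.spatial.transform import Rotation as R
def cam(name):
    s=robot.get_state(); m=viewer.camera_model(name); K=np.array(m["mtx"])
    if name=="wrist":
        T=np.array(m["tool_from_camera"]); Rt=R.from_quat(s["tcp_rot"]).as_matrix()
        return K,Rt@T[:3,:3],Rt@T[:3,3]+np.array(s["ee_pos"])
    return K,np.array(m["rotation"]),np.array(m["origin"])
def ray(c,xy):
    K,Rm,o=c; return o,Rm@np.linalg.solve(K,[xy[0],xy[1],1])
def at_z(c,xy,z):
    o,d=ray(c,xy); return o+d*(z-o[2])/d[2]
def cloud(c,dep):
    K,Rm,o=c; v,u=np.indices(dep.shape)
    p=np.stack([(u-K[0,2])/K[0,0]*dep,(v-K[1,2])/K[1,1]*dep,dep],-1)
    return p@Rm.T+o
def proj(c,p):
    K,Rm,o=c; q=K@(Rm.T@(np.array(p)-o)); return q[:2]/q[2]
def save(n,im): cv2.imwrite("pics/"+n,im[...,::-1])
E
python3 - <<'E'
from h import *
np.set_printoptions(precision=4,suppress=True)
ims=[]
for n in ["top","scene"]:
    c=cam(n); im,d=viewer.read_camera(n); ims.append(im); P=cloud(c,d)
    print(n,c[2])
    for t,z in [("handle",None),("neck",.166),("pad",.022),("dewar",0),("neck_plug",0),("petri_1",0),("marker_red",0),("forceps",0)]:
        r=models.spot_point(t,n)[:1]
        for q in r: 
            u,v=np.round(q["xy"]).astype(int)
            print(t,round(q["p"],2),np.round(q["xy"]), P[min(v,383),min(u,511)], at_z(c,q["xy"],z) if z is not None else "")
    for q in models.regions_of("handle",n)[:1]:
        pts=P[q["pixels"]]; print("handle reg",q["p"],len(pts),np.median(pts,0),pts.min(0),pts.max(0))
save("a.png",ims[0]); save("b.png",ims[1])
print(robot.get_state())
E
```

```text
Traceback (most recent call last):
  File "h.py", line 17, in cloud
    return p@Rm.T+o
           ~^~~~~
ValueError: matmul: Input operand 1 has a mismatch in its core dimension 0, with gufunc signature (n?,k),(k,m?)->(n?,m?) (size 4 is different from 3)
```

```bash
sed -i 's/return K,np.array(m\["rotation"\])/return K,R.from_quat(m["rotation"]).as_matrix()/' h.py
python3 - <<'E'
from h import *
np.set_printoptions(precision=4,suppress=True)
ims=[]
for n in ["top","scene"]:
    c=cam(n); im,d=viewer.read_camera(n); ims.append(im); P=cloud(c,d)
    print(n,c[2])
    for t,z in [("handle",None),("neck",.166),("pad",.022),("dewar",0),("neck_plug",0),("petri_1",0),("marker_red",0),("forceps",0)]:
        r=models.spot_point(t,n)[:1]
        for q in r: 
            u,v=np.round(q["xy"]).astype(int)
            print(t,round(q["p"],2),np.round(q["xy"]), P[min(v,383),min(u,511)], at_z(c,q["xy"],z) if z is not None else "")
    for q in models.regions_of("handle",n)[:1]:
        pts=P[q["pixels"]]; print("handle reg",q["p"],len(pts),np.median(pts,0),pts.min(0),pts.max(0))
save("a.png",ims[0]); save("b.png",ims[1])
print(robot.get_state())
E
```

```text
top [ 0.3981 -0.0588  1.2141]
handle 0.68 [258. 205.] [ 0.5103 -0.0587  0.2176] 
neck 0.76 [249. 198.] [ 0.5538 -0.0321  0.0225] [ 0.5356 -0.0356  0.166 ]
pad 0.57 [369. 212.] [ 0.5055 -0.3905  0.0215] [ 0.5052 -0.3904  0.022 ]
dewar 0.89 [251. 205.] [ 0.5325 -0.0378  0.0236] [ 0.5361 -0.038   0.    ]
neck_plug 0.69 [182. 245.] [0.4171 0.1606 0.0568] [0.418  0.1713 0.    ]
petri_1 0.68 [235. 133.] [0.761  0.0091 0.0044] [0.7626 0.0087 0.    ]
marker_red 0.79 [274. 263.] [ 0.3601 -0.103   0.0146] [ 0.3606 -0.1036  0.    ]
forceps 0.67 [140. 256.] [0.3878 0.2946 0.0058] [0.3874 0.2972 0.    ]
scene [0.0707 0.7641 0.669 ]
handle 0.49 [282. 179.] [ 0.493  -0.0552  0.1998] 
neck 0.92 [265. 186.] [ 0.5548 -0.0745  0.1533] [ 0.5432 -0.0523  0.166 ]
pad 0.64 [321. 185.] [ 0.516  -0.3969  0.0215] [ 0.5175 -0.3984  0.022 ]
dewar 0.65 [262. 241.] [0.4965 0.0384 0.0597] [ 0.5375 -0.0342  0.    ]
neck_plug 0.57 [265. 299.] [0.4008 0.1861 0.0284] [0.4164 0.1606 0.    ]
petri_1 0.75 [186. 227.] [0.7602 0.0335 0.008 ] [0.7706 0.0235 0.    ]
marker_red 0.69 [329. 249.] [ 0.3622 -0.0996 -0.0022] [ 0.3613 -0.0962  0.    ]
forceps 0.78 [240. 344.] [0.3942 0.298  0.0006] [0.3938 0.2972 0.    ]
handle reg 0.68 183 [ 0.5019 -0.0527  0.1875] [ 0.0707 -0.0632  0.1606] [0.5168 0.7641 0.669 ]
{'t': 1.05, 'joints': array([-1.4086,  0.3507,  1.6518,  0.    ,  1.1391, -0.0846]), 'joint_velocities': array([-0.0009,  0.0008, -0.0009,  0.0011,  0.0005,  0.0005]), 'effort': array([  0.0036, -50.6033, -29.1647,  -0.    ,   0.0006,  -0.    ]), 'ee_pos': array([ 0.1344, -0.5333,  0.2483]), 'tcp_rot': array([ 0.9924,  0.1231,  0.    , -0.    ]), 'ft_force': array([ 0.2778, -0.1567, -0.0949]), 'moment': array([ 0.0551, -0.0396,  0.0207]), 'gripper_force': 0.0, 'width': 0.08509035979294177}
```

View pics/a.png

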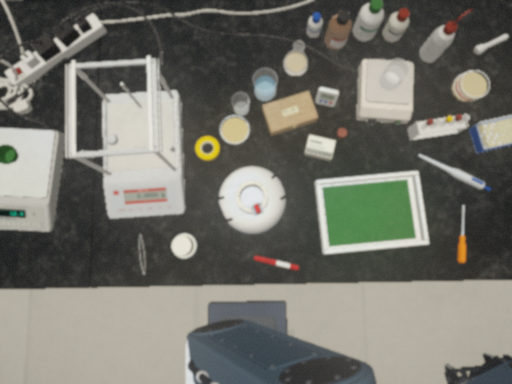

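View pics/b.png

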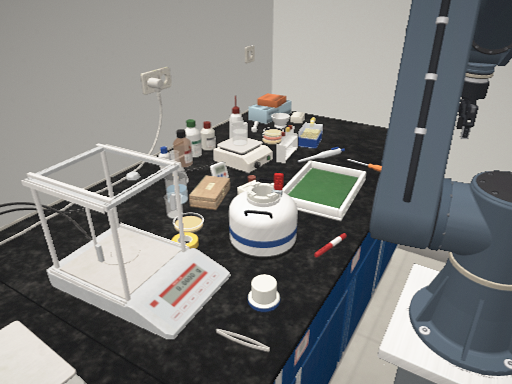

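Request:
send_rows(moves=[[0.02, -0.016, -0.01, 0, 0, 0, 0.085], [0.05, -0.039, -0.03, 0, 0, 0, 0.085], [0.08, -0.063, -0.05, 0, 0, 0, 0.085], [0.11, -0.087, -0.07, 0, 0, 0, 0.085], [0.14, -0.11, -0.08, 0, 0, 0, 0.085], [0.17, -0.134, -0.09, 0, 0, 0, 0.085], [0.2, -0.157, -0.1, 0, 0, 0, 0.085], [0.23, -0.181, -0.1, 0, 0, 0, 0.085], [0.26, -0.205, -0.1, 0, 0, 0, 0.085], [0.29, -0.228, -0.1, 0, 0, 0, 0.085], [0.32, -0.252, -0.1, 0, 0, 0, 0.085], [0.34, -0.268, -0.1, 0, 0, 0, 0.085]])

```text
t: 2.05
ee_pos: [0.3999, -0.1879, 0.3485]
tcp_rot: [0.992, 0.124, 0.0, -0.0]
ft_force: [0.6, -1.6, 0.7]
width: 0.0846
gripper_force: 0.0
```

Request:
send_rows(moves=[[0.03, -0.024, 0, 0, 0, 0, 0.085], [0.06, -0.047, 0, 0, 0, 0, 0.085], [0.08, -0.065, 0, 0, 0, 0, 0.085], [0.095, -0.08, 0, 0, 0, 0, 0.085], [0.105, -0.09, 0, 0, 0, 0, 0.085], [0.105, -0.09, 0, 0, 0, 0, 0.085]])

```text
t: 2.55
ee_pos: [0.4793, -0.0756, 0.3482]
tcp_rot: [0.992, 0.124, 0.0, -0.0]
ft_force: [-0.0, 0.2, 0.2]
width: 0.0852
gripper_force: 0.0
```

```bash
python3 - <<'E'
from h import *
np.set_printoptions(precision=4,suppress=True)
n="wrist"; s=robot.get_state(); print(s["ee_pos"],s["tcp_rot"],s["ft_force"])
print(viewer.camera_model(n)["tool_from_camera"])
c=cam(n); im,d=viewer.read_camera(n); P=cloud(c,d); save("c.png",im)
for t,z in [("handle",.196),("neck",.166)]:
    for q in models.spot_point(t,n)[:2]: print(t,q["p"],q["xy"],at_z(c,q["xy"],z))
for q in models.regions_of("handle",n)[:1]:
    m=q["pixels"]; pts=P[m&(d>0)]; print("reg",q["p"],len(pts))
    tp=pts[abs(pts[:,2]-.214)<.006]; print(len(tp))
    if len(tp)>5:
        (cx,cy),sz,a=cv2.minAreaRect((tp[:,:2]*1000).astype(np.float32)); print("top rect mm",cx,cy,sz,a,np.median(tp[:,2]))
# ring top fit
rt=P[(d>0)&(abs(P[...,2]-.166)<.003)&(np.hypot(P[...,0]-.538,P[...,1]+.04)<.06)]
print(len(rt))
if len(rt)>20: print(cv2.minEnclosingCircle((rt[:,:2]*1000).astype(np.float32)))
E
```

```text
[ 0.4793 -0.0756  0.3482] [ 0.9922  0.1243  0.0001 -0.0002] [-0.0469  0.1604  0.2115]
[[-0.0004 -0.964  -0.2661  0.0665]
 [ 1.     -0.0003 -0.0003 -0.0008]
 [ 0.0002 -0.2661  0.964  -0.1248]
 [ 0.      0.      0.      1.    ]]
handle 0.8 [240.5, 143.0] [ 0.5042 -0.0542  0.196 ]
neck 0.78 [236.5, 98.0] [ 0.5386 -0.0407  0.166 ]
reg 0.72 1277
399
top rect mm 505.4502868652344 -55.292083740234375 (22.819150924682617, 12.08367919921875) 21.776592254638672 0.2124409442462546
1750
((538.181640625, -41.9267692565918), 47.25559616088867)
```

View pics/c.png

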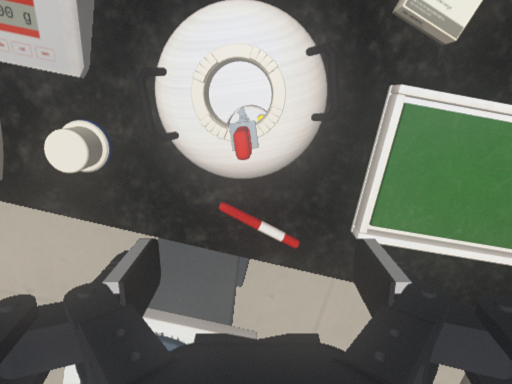

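Request:
send_rows(moves=[[0.005, -0.003, 0.015, 0, 0, -2, 0.07], [0.012, -0.006, 0.035, 0, 0, -4, 0.05], [0.02, -0.01, 0.055, 0, 0, -6, 0.045], [0.027, -0.013, 0.07, 0, 0, -7, 0.045], [0.029, -0.014, 0.08, 0, 0, -7.8, 0.045], [0.029, -0.014, 0.08, 0, 0, -7.8, 0.045]])

```text
t: 3.25
ee_pos: [0.5024, -0.0571, 0.2666]
tcp_rot: [0.982, 0.19, -0.001, -0.001]
ft_force: [0.2, 0.1, -0.3]
width: 0.0452
gripper_force: 0.0
```

```bash
python3 - <<'E'
from h import *
np.set_printoptions(precision=4,suppress=True)
n="wrist"; s=robot.get_state(); print(s["ee_pos"],s["tcp_rot"],s["ft_force"],s["width"])
c=cam(n); im,d=viewer.read_camera(n); P=cloud(c,d)
for t,z in [("handle",.196),("neck",.166)]:
    for q in models.spot_point(t,n)[:2]: print(t,q["p"],q["xy"],at_z(c,q["xy"],z))
for q in models.regions_of("handle",n)[:1]:
    m=q["pixels"]; pts=P[m&(d>0)]; 
    tp=pts[abs(pts[:,2]-.214)<.006]; print(len(tp))
    (cx,cy),sz,a=cv2.minAreaRect((tp[:,:2]*1000).astype(np.float32)); print("top rect mm",cx,cy,sz,a,np.median(tp[:,2]))
rt=P[(d>0)&(abs(P[...,2]-.166)<.003)&(np.hypot(P[...,0]-.538,P[...,1]+.04)<.06)]
r=np.hypot(*(rt[:,:2]-[.538,-.041]).T); print(len(rt),cv2.minEnclosingCircle((rt[:,:2]*1000).astype(np.float32)))
u,v=proj(c,[.538,-.041,.13]).astype(int); print(u,v)
x0,y0=max(u-100,0),max(v-90,0)
save("d.png",cv2.resize(im[y0:y0+190,x0:x0+200],None,fx=3,fy=3,interpolation=cv2.INTER_CUBIC)); print(x0,y0)
E
```

```text
[ 0.5024 -0.0571  0.2666] [ 0.9817  0.1903 -0.0014 -0.0006] [ 0.1778  0.1282 -0.3027] 0.04518340784160384
neck 0.9 [257.8, 134.8] [ 0.541  -0.0413  0.166 ]
732
top rect mm 505.4761047363281 -55.308311462402344 (23.575698852539062, 11.294119834899902) 22.015361785888672 0.21243083662476234
3020 ((538.0623779296875, -42.14691925048828), 47.3894157409668)
256 133
156 43
```

View pics/d.png

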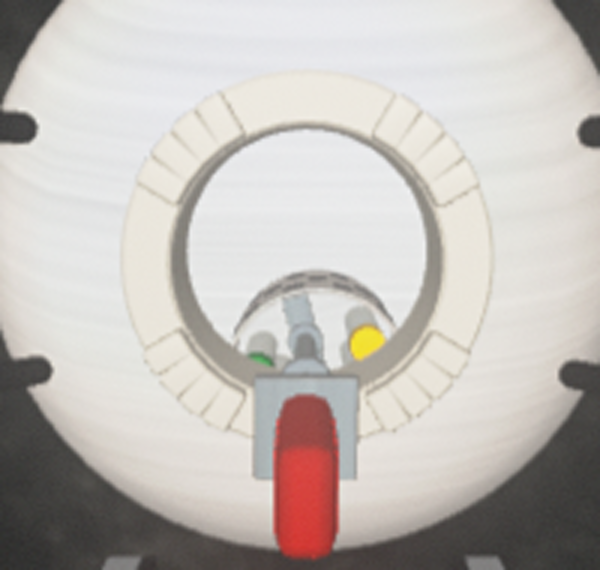

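```bash
python3 - <<'E'
from h import *
from scipy.optimize import least_squares
np.set_printoptions(precision=4,suppress=True)
n="wrist"; c=cam(n); im,d=viewer.read_camera(n); P=cloud(c,d)
h=np.array([.5054,-.0553]); a=np.radians(22.0); ex=np.array([np.cos(a),np.sin(a)]); ey=np.array([-ex[1],ex[0]])
st=h+.012*ex; nk=h+.04*ex
print("expected stem",st,"neck",nk)
r=np.hypot(P[...,0]-nk[0],P[...,1]-nk[1])
M=(d>0)&(abs(P[...,2]-.096)<.006)&(r<.045)
v,u=np.nonzero(M); q=P[M]; print(len(q),"px",u.min(),u.max(),v.min(),v.max())
L=(q[:,:2]-st)@np.stack([ex,ey],1)*1000
print(np.hstack([L,q[:,2:]*1000])[::max(1,len(L)//25)])
# outer edge fit: for angle bins, the extreme point
def f(p): 
    cc=15*np.array([-np.cos(p[0]),-np.sin(p[0])])
    rr=np.hypot(*(L-cc).T); return rr-28.5
best=min((least_squares(f,[x],loss="soft_l1") for x in np.linspace(-1.15,1.15,9)),key=lambda s:s.cost)
print("angle",best.x,best.cost,np.std(f(best.x)),np.mean(f(best.x)))
s=least_squares(lambda p:np.hypot(*(L-p[:2]).T)-28.5,[-15,0],loss="soft_l1"); print("free centre (rel. stem)",s.x, s.cost)
E
```

```text
expected stem [ 0.5165 -0.0508] neck [ 0.5425 -0.0403]
318 px 232 286 140 165
[[ 14.4736   1.1424  92.6293]
 [ 14.1726  -9.9665  90.42  ]
 [ 13.7421  -5.2707  94.2297]
 [ 13.0401   4.7838  95.6724]
 [ 12.7039 -14.4737  93.4552]
 [ 12.6013   0.2218  99.3235]
 [ 11.6556   6.5504  98.8809]
 [ 10.9686 -18.124   94.2805]
 [ 10.7342   1.1321  98.8588]
 [  9.7709   5.6709  98.3747]
 [  8.2168  14.9841  93.7588]
 [  8.2466 -19.981   94.5799]
 [  8.1913   1.1369 100.0747]
 [  7.0772   3.8706  98.6562]
 [  5.7319  15.8505  95.6506]
 [  5.4353 -24.644   94.3989]
 [  5.4345  -1.5691  99.9157]
 [  3.6544 -25.5615  94.8832]
 [  1.7811  20.625   94.0867]
 [  0.8711  20.6345  94.2297]
 [ -0.0279  21.5664  94.4266]
 [ -0.8428 -23.2015  90.3772]
 [ -1.5704 -22.1878  91.6214]
 [ -2.599  -21.2996  91.1513]
 [ -4.5457 -15.7087  90.8268]
 [ -5.3977 -19.4467  91.4189]
 [ -7.3722 -16.6708  91.0438]]
angle [0.0135] 1125.5195502506565 4.60242120643059 -3.2893289085167448
free centre (rel. stem) [-18.0158   1.2839] 957.4788667338478
```

Request:
send_rows(moves=[[0.003, 0, 0.015, 0, 0, 0, 0.045], [0.003, 0, 0.035, 0, 0, 0, 0.045], [0.003, 0, 0.053, 0, 0, 0, 0.045], [0.003, 0, 0.066, 0, 0, 0, 0.045], [0.003, 0, 0.072, 0, 0, 0, 0.04], [0.003, 0, 0.072, 0, 0, 0, 0.03], [0.003, 0, 0.072, 0, 0, 0, 0.02], [0.003, 0, 0.072, 0, 0, 0, 0.015], [0.003, 0, 0.072, 0, 0, 0, 0.01], [0.003, 0, 0.072, 0, 0, 0, 0.005], [0.003, 0, 0.072, 0, 0, 0, 0.005], [0.003, 0, 0.072, 0, 0, 0, 0.005]])

```text
t: 4.5
ee_pos: [0.5065, -0.0558, 0.1975]
tcp_rot: [0.982, 0.19, 0.001, 0.0]
ft_force: [-2.5, -0.6, 6.4]
width: 0.0112
gripper_force: 58.4
```

Request:
send_rows(moves=[[0, 0, 0, 0, 0, 0, 0.005], [0, 0, 0, 0, 0, 0, 0.005], [0, 0, 0, 0, 0, 0, 0.005]])

```text
t: 4.75
ee_pos: [0.5065, -0.0558, 0.1975]
tcp_rot: [0.982, 0.19, 0.001, 0.0]
ft_force: [-1.2, -0.4, 6.9]
width: 0.0114
gripper_force: 58.4
```

Request:
send_rows(moves=[[0, 0, -0.003, 0, 0, 0, 0.005], [0, 0, -0.007, 0, 0, 0, 0.005], [0, 0, -0.012, 0, 0, 0, 0.005], [0, 0, -0.017, 0, 0, 0, 0.005], [0, 0, -0.021, 0, 0, 0, 0.005], [0, 0, -0.024, 0, 0, 0, 0.005], [0, 0, -0.025, 0, 0, 0, 0.005], [0, 0, -0.025, 0, 0, 0, 0.005], [0, 0, -0.025, 0, 0, 0, 0.005]])

```text
t: 5.5
ee_pos: [0.5058, -0.0556, 0.2212]
tcp_rot: [0.982, 0.19, -0.0, -0.0]
ft_force: [0.8, -0.0, -2.8]
width: 0.011
gripper_force: 58.3
```

```bash
cat > rim.py <<'E'
from h import *
from scipy.optimize import least_squares
import sys
np.set_printoptions(precision=4,suppress=True)
# usage: rim.py lift_mm name
lift=float(sys.argv[1])/1000
s=robot.get_state(); print(s["ee_pos"],s["tcp_rot"],s["ft_force"],s["moment"],s["width"])
n="wrist"; c=cam(n); im,d=viewer.read_camera(n); P=cloud(c,d); t=R.from_quat(s["tcp_rot"]).as_matrix()
ex,ey=t[:2,0],-t[:2,1]; o=np.array(s["ee_pos"][:2])
nk=np.array([.5415,-.0408])
zr=.096+lift; M=(d>0)&(abs(P[...,2]-zr)<.005)&(np.hypot(*(P[...,:2]-nk).transpose(2,0,1))<.031)
q=P[M]; L=(q[:,:2]-o)@np.stack([ex,ey],1)*1000; z=(q[:,2]-zr)*1000
b=np.round(np.degrees(np.arctan2(L[:,1],L[:,0]+3))/6)
E=np.array([L[b==k][np.argmax(np.hypot(L[b==k][:,0]+3,L[b==k][:,1]))] for k in np.unique(b) if (b==k).sum()>2])
print(E)
sol=least_squares(lambda p:np.hypot(*(E-p).T)-29.5,[-3,0],loss="soft_l1"); print("centre rel tcp (own x,y mm)",sol.x,np.round(sol.fun,1))
rt=P[(d>0)&(abs(P[...,2]-.166)<.004)&(np.hypot(*(P[...,:2]-nk).transpose(2,0,1))<.05)]
Q=((rt[:,:2]-o)@np.stack([ex,ey],1)*1000)
r=lambda p:np.hypot(*(Q-p).T)
# outer edge by bins
b=np.round(np.degrees(np.arctan2(Q[:,1],Q[:,0]-40))/8); EO=np.array([Q[b==k][np.argmax(np.hypot(Q[b==k][:,0]-40,Q[b==k][:,1]))] for k in np.unique(b)])
so=least_squares(lambda p:np.hypot(*(EO-p).T)-44,[40,0],loss="soft_l1"); print("ring rel tcp",so.x,"rms",so.fun.std())
print("go own x,y mm",so.x-sol.x)
u,v=proj(c,[*nk,.13]).astype(int); x0,y0=max(u-100,0),max(v-90,0)
save(sys.argv[2],cv2.resize(im[y0:y0+190,x0:x0+200],None,fx=3,fy=3,interpolation=cv2.INTER_CUBIC))
E
python3 rim.py 21 e.png
```

```text
[ 0.5058 -0.0556  0.2212] [ 0.9817  0.1903 -0.0001 -0.0001] [ 0.7743 -0.0287 -2.828 ] [ 0.0546 -0.0162 -0.0511] 0.010971704772390654
[[ 18.5472 -22.2443]
 [ 19.4164 -21.4434]
 [ 20.9463 -19.2341]
 [ 22.9847 -15.9489]
 [ 24.0015 -13.6695]
 [ 25.1679 -10.1373]
 [ 25.9867  -5.0655]
 [ 25.9978  -4.256 ]
 [ 26.0557  -1.4223]
 [ 25.5897   2.1249]
 [ 25.0109   4.9735]
 [ 23.845    8.5016]
 [ 23.0809  10.0819]
 [ 21.2284  13.4364]
 [ 19.229   15.9792]
 [ 18.1079  17.3399]
 [ 16.0943  19.2302]]
centre rel tcp (own x,y mm) [-3.4576 -2.7813] [-0.1  0.  -0.1  0.   0.   0.1  0.  -0.   0.  -0.   0.   0.  -0.   0.
 -0.1 -0.  -0.1]
ring rel tcp [39.585   0.0297] rms 4.478772653024073
go own x,y mm [43.0426  2.8109]
```

View pics/e.png

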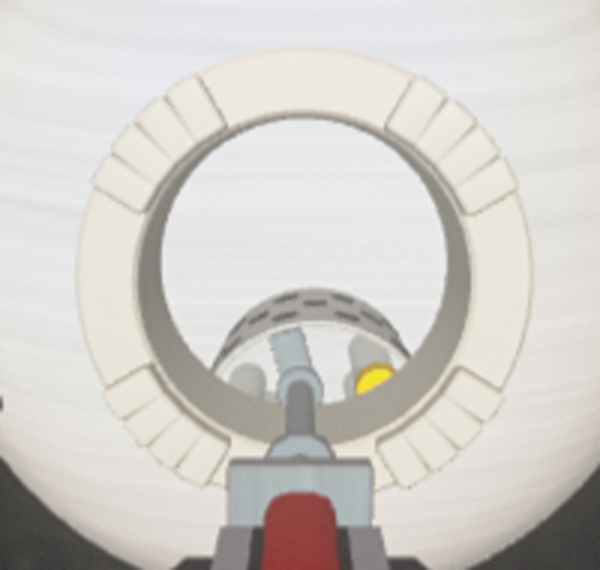

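Request:
send_rows(moves=[[0, 0, 0.002, 0, 0, 0, 0.005], [0.001, 0, 0.003, 0, 0, 0, 0.005], [0.004, 0, 0.003, 0, 0, 0, 0.005], [0.008, -0.0005, 0.003, 0, 0, 0, 0.005], [0.013, -0.001, 0.003, 0, 0, 0, 0.005], [0.018, -0.001, 0.003, 0, 0, 0, 0.005], [0.023, -0.0015, 0.003, 0, 0, 0, 0.005], [0.028, -0.002, 0.003, 0, 0, 0, 0.005], [0.03, -0.002, 0.003, 0, 0, 0, 0.005], [0.03, -0.002, 0.003, 0, 0, 0, 0.005]])

```text
t: 6.38
ee_pos: [0.5334, -0.0423, 0.2182]
tcp_rot: [0.982, 0.19, 0.0, 0.0]
ft_force: [-0.2, 0.1, -4.5]
width: 0.0114
gripper_force: 58.4
```

Request:
send_rows(moves=[[0.003, -0.0002, 0, 0, 0, 0, 0.005], [0.007, -0.0005, 0, 0, 0, 0, 0.005], [0.01, -0.0008, 0, 0, 0, 0, 0.005], [0.012, -0.0008, 0, 0, 0, 0, 0.005], [0.013, -0.0008, 0, 0, 0, 0, 0.005], [0.013, -0.0008, 0, 0, 0, 0, 0.005], [0.013, -0.0008, 0, 0, 0, 0, 0.005]])

```text
t: 6.97
ee_pos: [0.5447, -0.037, 0.2182]
tcp_rot: [0.982, 0.19, -0.0, -0.0]
ft_force: [-0.5, 0.0, -4.1]
width: 0.0112
gripper_force: 58.3
```

```bash
cat > rim2.py <<'E'
from h import *
from scipy.optimize import least_squares
import sys
np.set_printoptions(precision=4,suppress=True)
s=robot.get_state(); print(s["ee_pos"],s["tcp_rot"],s["ft_force"],s["moment"],s["width"])
n="wrist"; c=cam(n); im,d=viewer.read_camera(n); P=cloud(c,d); t=R.from_quat(s["tcp_rot"]).as_matrix()
B=np.stack([t[:2,0],-t[:2,1]],1); o=np.array(s["ee_pos"][:2])
Q=np.where((d>0)[...,None],(P[...,:2]-o)@B*1000,1e4); z=P[...,2]*1000
def fit(lo,hi,r,rng,pick,c0,amin):
    rr=np.hypot(Q[...,0]-c0[0],Q[...,1]-c0[1]); a=np.degrees(np.arctan2(Q[...,1]-c0[1],Q[...,0]-c0[0]))
    M=(z>lo)&(z<hi)&(rr<rng[1])&(rr>rng[0])&(abs(a)<amin); b=np.round(a[M]/5); L=Q[M]; rm=rr[M]
    E=np.array([L[b==k][(np.argmax if pick else np.argmin)(rm[b==k])] for k in np.unique(b) if (b==k).sum()>2])
    f=least_squares(lambda p:np.hypot(*(E-p[:2]).T)-p[2],[*c0,r],loss="soft_l1",f_scale=.5)
    g=least_squares(lambda p:np.hypot(*(E-p[:2]).T)-r,c0,loss="soft_l1",f_scale=.5)
    print(len(E),"free",f.x,"fixed r",g.x,"res",np.round(g.fun,1)); return g.x
zr=float(sys.argv[1])
cc=fit(zr-5,zr+5,29.5,(18,36),True,[-3.4,-2.8],100)
ro=fit(163,169,44,(38,48),True,[-3.4,0],125)
print("go",ro-cc)
u,v=proj(c,[*(o-.003*B[:,0]),.13]).astype(int); x0,y0=max(u-100,0),max(v-90,0)
save(sys.argv[2],cv2.resize(im[y0:y0+190,x0:x0+200],None,fx=3,fy=3,interpolation=cv2.INTER_CUBIC))
E
python3 rim2.py 116 f.png
```

```text
[ 0.5447 -0.037   0.2182] [ 0.9817  0.1903 -0.0001 -0.    ] [-0.4653  0.0483 -4.1257] [ 0.0137 -0.015  -0.0251] 0.011175391164783785
26 free [-9.9744 -2.6347 30.269 ] fixed r [-9.0644 -2.7503] res [-0.6  0.2  0.3  0.9  1.3  1.8  2.1  2.6  2.3 -1.4 -1.4 -1.7 -3.  -0.3
 -0.1 -0.4 -0.1 -0.2  2.1  2.2  1.8  1.6  0.7  0.  -0.4 -0.3]
21 free [-3.4055 -2.5021 43.2431] fixed r [-4.2977 -2.4152] res [-1.5 -1.1 -0.7 -0.2 -0.1 -0.4 -0.2  0.1 -0.1  0.   0.   0.   0.  -0.1
 -0.1 -0.3 -0.4 -0.3 -0.3 -1.6 -1.1]
go [4.7667 0.3351]
```

View pics/f.png

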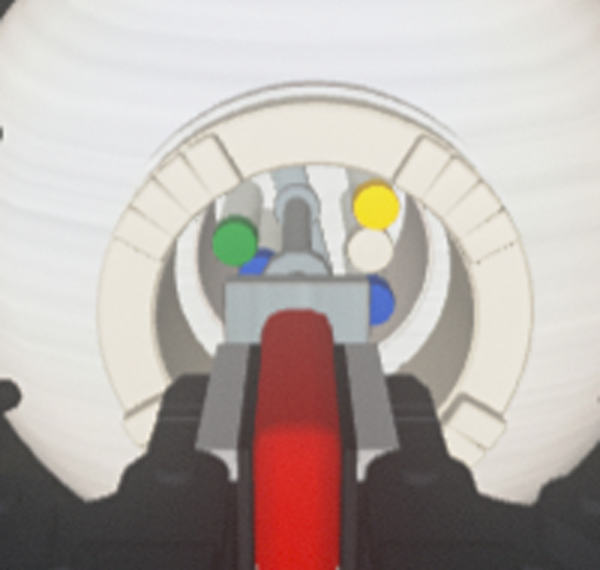

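Request:
send_rows(moves=[[0, 0, -0.001, 0, 0, 0, 0.005], [0, 0, -0.003, 0, 0, 0, 0.005], [0, 0, -0.005, 0, 0, 0, 0.005], [0, 0, -0.007, 0, 0, 0, 0.005], [0, 0, -0.008, 0, 0, 0, 0.005], [0, 0, -0.009, 0, 0, 0, 0.005], [0, 0, -0.01, 0, 0, 0, 0.005], [0, 0, -0.011, 0, 0, 0, 0.005], [0, 0, -0.011, 0, 0, 0, 0.005]])

```text
t: 7.77
ee_pos: [0.5448, -0.037, 0.2295]
tcp_rot: [0.982, 0.19, 0.0, 0.0]
ft_force: [0.4, 0.4, -3.3]
width: 0.0113
gripper_force: 58.3
```

Request:
send_rows(moves=[[0, 0, -0.001, 0, 0, 0, 0.005], [0, 0, -0.003, 0, 0, 0, 0.005], [0, 0, -0.005, 0, 0, 0, 0.005], [0, 0, -0.007, 0, 0, 0, 0.005], [0, 0, -0.009, 0, 0, 0, 0.005], [0, 0, -0.01, 0, 0, 0, 0.005], [0, 0, -0.01, 0, 0, 0, 0.005], [0, 0, -0.01, 0, 0, 0, 0.005]])

```text
t: 8.43
ee_pos: [0.5448, -0.037, 0.2393]
tcp_rot: [0.982, 0.19, 0.0, 0.0]
ft_force: [0.2, 0.0, -3.8]
width: 0.0115
gripper_force: 58.3
```

Request:
send_rows(moves=[[0, 0, -0.002, 0, 0, 0, 0.005], [0, 0, -0.005, 0, 0, 0, 0.005], [0, 0, -0.009, 0, 0, 0, 0.005], [0, 0, -0.013, 0, 0, 0, 0.005], [0, 0, -0.017, 0, 0, 0, 0.005], [0, 0, -0.021, 0, 0, 0, 0.005], [0, 0, -0.025, 0, 0, 0, 0.005], [0, 0, -0.028, 0, 0, 0, 0.005], [0, 0, -0.03, 0, 0, 0, 0.005], [0, 0, -0.03, 0, 0, 0, 0.005]])

```text
t: 9.27
ee_pos: [0.5449, -0.037, 0.2698]
tcp_rot: [0.982, 0.19, 0.0, 0.0]
ft_force: [-0.5, -0.1, -3.4]
width: 0.0111
gripper_force: 58.3
```

```bash
python3 rim2.py 167 g.png
```

```text
[ 0.5449 -0.037   0.2698] [0.9817 0.1903 0.0003 0.0001] [-0.467  -0.1168 -3.3712] [ 0.0046  0.0133 -0.0181] 0.011102994904448663
41 free [ 2.4959 -2.958  30.1765] fixed r [ 2.5241 -3.0601] res [ 0.8  0.8  0.2 -0.3 -1.4 -1.5 -1.9  3.7  3.3  2.9  2.7  2.6  2.1  1.6
  1.4  0.8 -5.6 -5.6 -5.8 -5.8 -5.7 -5.9 -5.6 -5.6 -5.5  1.1  1.5  1.8
  2.3  2.8  3.2  3.5  3.9  4.4 -1.7 -1.1 -0.4 -0.4  0.1  1.4  0.9]
21 free [-3.4035 -2.3821 43.1418] fixed r [-4.4297 -2.3419] res [-1.5 -0.7 -1.9 -0.3 -0.1 -0.2 -0.  -0.1 -0.1  0.1  0.1  0.   0.  -0.
 -0.2 -0.3 -0.2 -0.3 -0.4 -1.1 -1.5]
go [-6.9538  0.7182]
```

View pics/g.png

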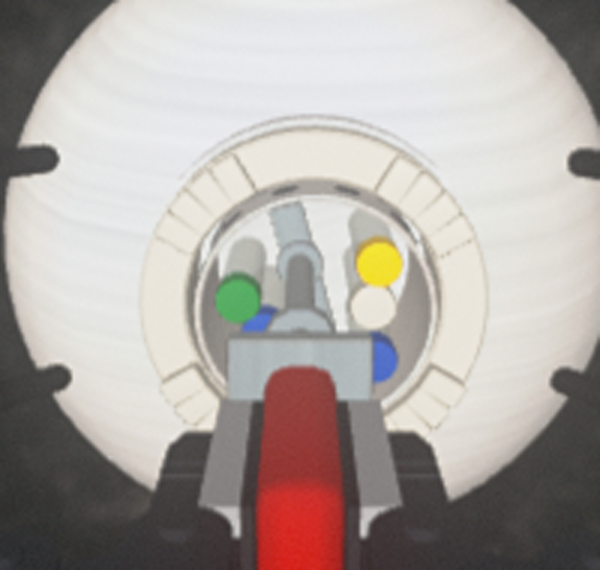

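Request:
send_rows(moves=[[0, 0, -0.003, 0, 0, 0, 0.005], [0, 0, -0.008, 0, 0, 0, 0.005], [0, 0, -0.014, 0, 0, 0, 0.005], [0, 0, -0.02, 0, 0, 0, 0.005], [0, 0, -0.026, 0, 0, 0, 0.005], [0, 0, -0.032, 0, 0, 0, 0.005], [0, 0, -0.037, 0, 0, 0, 0.005], [0, 0, -0.04, 0, 0, 0, 0.005], [0, 0, -0.04, 0, 0, 0, 0.005]])

```text
t: 10.07
ee_pos: [0.545, -0.037, 0.3101]
tcp_rot: [0.982, 0.19, 0.001, 0.0]
ft_force: [0.4, 0.3, -3.3]
width: 0.0116
gripper_force: 58.3
```

Request:
send_rows(moves=[[0, 0, -0.004, 0, 0, 0, 0.005], [0, 0, -0.011, 0, 0, 0, 0.005], [0, 0, -0.02, 0, 0, 0, 0.005], [0, 0, -0.03, 0, 0, 0, 0.005], [0, 0, -0.04, 0, 0, 0, 0.005], [0, 0, -0.048, 0, 0, 0, 0.005], [0, 0, -0.053, 0, 0, 0, 0.005], [0, 0, -0.055, 0, 0, 0, 0.005], [0, 0, -0.055, 0, 0, 0, 0.005]])

```text
t: 10.82
ee_pos: [0.5448, -0.037, 0.3647]
tcp_rot: [0.982, 0.19, 0.0, 0.0]
ft_force: [0.5, -0.7, -4.2]
width: 0.0113
gripper_force: 58.3
```

Request:
send_rows(moves=[[-0.002, 0.004, 0, 0, 0, 0, 0.005], [-0.006, 0.012, 0, 0, 0, 0, 0.005], [-0.013, 0.025, 0, 0, 0, 0, 0.005], [-0.022, 0.041, 0, 0, 0, 0, 0.005], [-0.033, 0.061, 0, 0, 0, 0, 0.005], [-0.044, 0.082, 0, 0, 0, 0, 0.005], [-0.055, 0.103, 0, 0, 0, 0, 0.005], [-0.066, 0.124, 0, 0, 0, 0, 0.005], [-0.077, 0.145, 0, 0, 0, 0, 0.005], [-0.088, 0.165, 0, 0, 0, 0, 0.005], [-0.099, 0.185, 0, 0, 0, 0, 0.005], [-0.109, 0.204, 0, 0, 0, 0, 0.005]])

```text
t: 11.82
ee_pos: [0.5191, -0.2689, 0.3637]
tcp_rot: [0.982, 0.19, -0.0, -0.0]
ft_force: [-0.0, -0.5, -3.2]
width: 0.0115
gripper_force: 58.5
```

Request:
send_rows(moves=[[-0.01, 0.019, 0, 0, 0, 0, 0.005], [-0.02, 0.038, 0, 0, 0, 0, 0.005], [-0.03, 0.056, 0, 0, 0, 0, 0.005], [-0.039, 0.073, 0, 0, 0, 0, 0.005], [-0.047, 0.088, 0, 0, 0, 0, 0.005], [-0.053, 0.099, 0, 0, 0, 0, 0.005], [-0.057, 0.106, 0, 0, 0, 0, 0.005], [-0.058, 0.109, 0, 0, 0, 0, 0.005], [-0.058, 0.109, 0, 0, 0, 0, 0.005], [-0.058, 0.109, 0, 0, 0, 0, 0.005]])

```text
t: 12.65
ee_pos: [0.507, -0.3892, 0.3642]
tcp_rot: [0.982, 0.19, 0.0, -0.0]
ft_force: [1.1, -0.5, -3.6]
width: 0.011
gripper_force: 58.4
```

```bash
python3 - <<'E'
from h import *
np.set_printoptions(precision=4,suppress=True)
s=robot.get_state(); print(s["ee_pos"],s["tcp_rot"],s["ft_force"],s["moment"])
for n in ["top","scene"]:
    c=cam(n); im,d=viewer.read_camera(n); P=cloud(c,d)
    if n=="top":
        g=(im[...,1]>im[...,0]*1.5)&(im[...,1]>im[...,2]*1.5)&(d>0)&(abs(P[...,2]-.022)<.008)&(abs(P[...,1]+.39)<.2); q=P[g]
        print(cv2.minAreaRect((q[:,:2]*1000).astype(np.float32)))
    else: save("s.png",cv2.resize(im[40:240,230:430],None,fx=3,fy=3))
E
```

```text
[ 0.507  -0.3892  0.3642] [ 0.9817  0.1905  0.     -0.0002] [ 1.1449 -0.4606 -3.5856] [-0.0091  0.0012  0.0241]
((505.35595703125, -386.885498046875), (168.17788696289062, 246.4371795654297), 4.093999862670898)
```

View pics/s.png

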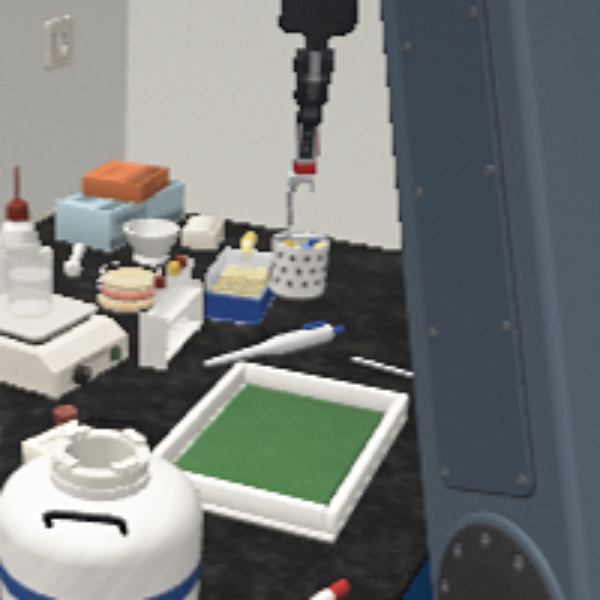

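Request:
send_rows(moves=[[0, 0, 0.004, 0, 0, 0, 0.005], [0, 0, 0.014, 0, 0, 0, 0.005], [0, 0, 0.03, 0, 0, 0, 0.005], [0, 0, 0.05, 0, 0, 0, 0.005], [0, 0, 0.07, 0, 0, 0, 0.005], [0, 0, 0.09, 0, 0, 0, 0.005], [0, 0, 0.11, 0, 0, 0, 0.005], [0, 0, 0.13, 0, 0, 0, 0.005], [0, 0, 0.15, 0, 0, 0, 0.005], [0, 0, 0.165, 0, 0, 0, 0.005], [0, 0, 0.174, 0, 0, 0, 0.005], [0, 0, 0.178, 0, 0, 0, 0.005]])

```text
t: 13.75
ee_pos: [0.5063, -0.3891, 0.1844]
tcp_rot: [0.982, 0.19, -0.001, -0.001]
ft_force: [-0.5, -0.7, -3.8]
width: 0.0115
gripper_force: 58.5
```

Request:
send_rows(moves=[[0, 0, 0.001, 0, 0, 0, 0.005], [0, 0, 0.002, 0, 0, 0, 0.005], [0, 0, 0.003, 0, 0, 0, 0.005], [0, 0, 0.004, 0, 0, 0, 0.005], [0, 0, 0.005, 0, 0, 0, 0.005], [0, 0, 0.005, 0, 0, 0, 0.005], [0, 0, 0.005, 0, 0, 0, 0.005]])

```text
t: 14.33
ee_pos: [0.5068, -0.3898, 0.1815]
tcp_rot: [0.982, 0.19, 0.0, 0.0]
ft_force: [-0.0, 0.2, -2.9]
width: 0.011
gripper_force: 58.5
```

Request:
send_rows(moves=[[0, 0, 0.0005, 0, 0, 0, 0.005], [0, 0, 0.001, 0, 0, 0, 0.005], [0, 0, 0.0015, 0, 0, 0, 0.005], [0, 0, 0.0015, 0, 0, 0, 0.005], [0, 0, 0.0015, 0, 0, 0, 0.005]])

```text
t: 14.75
ee_pos: [0.5068, -0.3897, 0.1798]
tcp_rot: [0.982, 0.19, -0.0, -0.0]
ft_force: [-0.1, 0.4, -3.7]
width: 0.011
gripper_force: 58.6
```

Request:
send_rows(moves=[[0, 0, 0.0005, 0, 0, 0, 0.005], [0, 0, 0.001, 0, 0, 0, 0.005], [0, 0, 0.0015, 0, 0, 0, 0.005], [0, 0, 0.0015, 0, 0, 0, 0.005], [0, 0, 0.0015, 0, 0, 0, 0.005]])

```text
t: 15.17
ee_pos: [0.5072, -0.3898, 0.1796]
tcp_rot: [0.982, 0.19, 0.001, 0.001]
ft_force: [-1.2, 2.7, 7.4]
width: 0.011
gripper_force: 60.2
```

Request:
send_rows(moves=[[0, 0, -0.0005, 0, 0, 0, 0.005], [0, 0, -0.001, 0, 0, 0, 0.005], [0, 0, -0.001, 0, 0, 0, 0.005], [0, 0, -0.001, 0, 0, 0, 0.005]])

```text
t: 15.5
ee_pos: [0.507, -0.3898, 0.1796]
tcp_rot: [0.982, 0.19, 0.0, 0.0]
ft_force: [0.1, 1.9, 4.2]
width: 0.0111
gripper_force: 59.4
```

Request:
send_rows(moves=[[0, 0, -0.0005, 0, 0, 0, 0.009], [0, 0, -0.0008, 0, 0, 0, 0.012], [0, 0, -0.0008, 0, 0, 0, 0.015], [0, 0, -0.0008, 0, 0, 0, 0.02], [0, 0, -0.0008, 0, 0, 0, 0.026], [0, 0, -0.0008, 0, 0, 0, 0.032], [0, 0, -0.0008, 0, 0, 0, 0.04], [0, 0, -0.0008, 0, 0, 0, 0.045], [0, 0, -0.0008, 0, 0, 0, 0.045], [0, 0, -0.0008, 0, 0, 0, 0.045]])

```text
t: 16.33
ee_pos: [0.5068, -0.3897, 0.1801]
tcp_rot: [0.982, 0.19, 0.0, 0.0]
ft_force: [-0.6, -0.8, -0.1]
width: 0.0449
gripper_force: 0.0
```

Request:
send_rows(moves=[[0, 0, -0.004, 0, 0, 0, 0.045], [0, 0, -0.012, 0, 0, 0, 0.045], [0, 0, -0.024, 0, 0, 0, 0.045], [0, 0, -0.04, 0, 0, 0, 0.045], [0, 0, -0.06, 0, 0, 0, 0.045], [0, 0, -0.08, 0, 0, 0, 0.045], [0, 0, -0.1, 0, 0, 0, 0.045], [0, 0, -0.115, 0, 0, 0, 0.045], [0, 0, -0.125, 0, 0, 0, 0.045], [0, 0, -0.13, 0, 0, 0, 0.045], [0, 0, -0.13, 0, 0, 0, 0.045]])

```text
t: 17.25
ee_pos: [0.507, -0.3899, 0.3114]
tcp_rot: [0.982, 0.19, 0.001, 0.001]
ft_force: [0.1, -0.2, -0.3]
width: 0.045
gripper_force: 0.0
```

```bash
python3 - <<'E'
from h import *
print(robot.get_state()["ft_force"])
c=cam("scene"); im,d=viewer.read_camera("scene")
save("z.png",im[100:260,210:430].repeat(3,0).repeat(3,1))
E
```

```text
[ 0.14739064 -0.1988567  -0.25958946]
```

View pics/z.png

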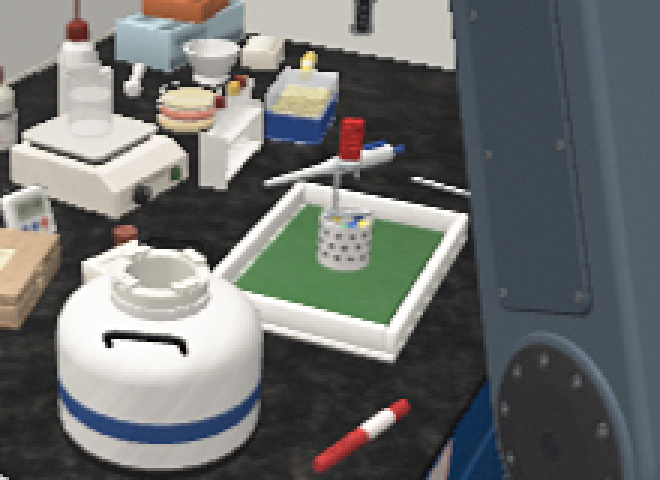

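The picture shows the can upright on the green pad, at about (345,240) in the crop. The gripper is clear above it.

```bash
python3 -c "
from rig import order; print(order.sign_off())"
```

```text
the job is handed in; nothing more can be done
None
```

The canister was unhooked, drawn out through the neck with no sign of contact in the force readings, and left standing upright on the green pad with the gripper clear. The job is handed in at about 17 s of the 72 s allowed; no verdict was returned.

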